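# Tap the bearing cup home in the engraver's ball vise

## Robot

A 6-joint arm with a two-finger parallel gripper is mounted at the origin on the work surface. World frame = base frame: x ahead of the robot, y to its left, z up, the work surface at z = 0. Lengths are in m, angles in rad, forces in N, time in s.
With the tool pointing down it reaches from about 0.425 to 0.95 m from the base axis. Payload 3.5 kg.
Tool frame: the origin (TCP) lies on the centre line of the jaws, within the pads' length; the fingertips stand 14 mm ahead of it and the grasp point (between the pads) lies 5 mm behind it (ctrl.finger_overhang is the distance from the TCP to the fingertips, in m); z points along the fingers, y is the line along which they close (so a half turn about z gives the same grasp; the last joint's range is limited). The gripper opens to 85 mm and grips with 20 to 120 N. Pads are 22 mm wide; open, the fingers measure 114 mm over their backs; the gripper's body (76 mm by 85 mm) begins 54 mm behind the grasp point. The pads swing forward as they close: fully open they stand 13 mm farther back than shut.
Start: joints at [1.04, 0.286, 1.577, -0, 1.279, -0.15], TCP at [0.251, 0.627, 0.245] pointing down, gripper open.
Joint ranges: [-2.77, 2.77], [-0.9, 2.22], [0.21, 2.48], [-1.53, 4.67], [0.24, 2.81], [-2.84, 2.84]. Speed limits (rad/s): [2.79, 2.79, 3.14, 3.14, 3.14, 3.14].

## Interface

Orientations are given as a unit quaternion [x, y, z, w].
In Python, from plant import ctrl gives the robot as it stands.
- The arm moves only by the tool send_rows, never from a script. Its argument "moves" is text: rows parted by semicolons, each of 7 numbers parted by spaces: the turn, a rotation vector about the tool's x, y, z in units of 360 degrees (1.0 is 360 degrees), then the shift along the tool's x, y, z in units of 20 cm (1.0 is 20 cm), then the gripper's target within -1 to 1 (fully open at 1, half-way at 0, shut at -1). A call has 1 to 12 rows; each row is the pose to reach, as a shift and turn from the pose commanded when the call began, along the tool's axes at that moment, turning the shorter way round; what a row does not reach only later rows make up. A row lasts 1/8 s, in which the tool goes at most 62.5 mm and 10.7 degrees, less where a joint would pass 70% of its speed; a pose out of reach is approached as far as the arm can. A call with a number of a shift or a turn outside -1 to 1 is refused whole. A call with a gripper value outside its range is refused whole. The fingers move at their own pace and stop on an object; "newtons" is the grip in N (left out, the last holds). Time passes only in rows, so rows that repeat a pose let the fingers close. It gives the time, the measured TCP pose, the force, the opening and the grip force at its end, in the units of the state.
- ctrl.get_state(): the state, without advancing time (a new reading comes with each control period).
- ctrl.read_camera(name): name is "scene" or "top" or "wrist"; returns a dict with "image" (384x512x3 uint8, red, green, blue), "fovy" (degrees; the focal length in pixels is half the picture's height over the tangent of half this angle, whatever the lens; pixels are square), "cx", "cy" (the principal point, pixels), "extrinsics" (4x4, takes a point from camera to world coordinates). Camera axes: x right, y up, looking along -z (the intrinsics and any distortion apply to the point x, -y, -z); pixel columns grow to the right and rows downward; lengths in m; the calibration is good to about 2 mm. A picture is of the moment at which its call begins. There is no depth.
- ctrl.sign_off(): hands the job in; it is judged then, once.
The state is a dict: "time": time; "qpos": joint angles; "dq": joint speeds; "joint_efforts": joint torques, N m; "eef_pos": TCP position; "tcp_rot": TCP orientation; "contact_force": force on the tool from outside, world axes, zero at the start; "wrist_torque": the same for the moment, N m; "opening": opening from 0.0 (shut) to 1.0 (fully open); "finger_force": force on a finger pad.
Only numpy, scipy, OpenCV 4.12 (cv2) and the standard library are available. Lean on these libraries where they do the work, as an engineer would, in place of code of your own. Each camera call takes 0.05 s, during which the arm holds its last target. There are 200 camera calls.

## Task

Take the white nylon drift from the punch stand and tap the bronze bearing cup fully home in the ball vise with it, a little at a time on opposite sides of the rim, so that it goes in square and never leans more than 7 degrees on the way. Touch the cup with the drift only, then stand the drift back in its empty hole in the stand and leave the other tools where they are.

Things in the scene. Friction and masses are not known exactly. Their poses are not given: they have to be found in the camera images.
- bore (a point): centre of the bore's mouth in the flat bright top face of the ball vise's lower half: a dark steel ball 132 mm across, cut off flat (face 121 mm across, 90 mm above the bench), sitting fixed in a black rubber ring 152 mm across. The bore is vertical, 64 mm wide, 24 mm deep and grips the cup as a press fit; z points up out of it.
- cup_top (a point): centre of the top of the bronze bearing cup's flange, level with the rim; z is the cup's axis, upward. The cup is a ring 26 mm high: a body 62 mm wide and 22 mm long below a flange 74 mm wide and 4 mm thick, open in the middle (50 mm), so the flat rim to tap on runs from 25 to 37 mm from the axis. It starts level in the bore's mouth, its flange about 14 mm above the face.
- cup_seat (a point): centre of the flange's underside, 4 mm below cup_top, same axes. Fully home, the flange lies flat on the vise's face, with cup_seat at bore. Pressing one side of the rim with 10 to 22 N moves that side down while the other stays or rises a little; each mm leans it by a little over 1 degree. It stays where it is left. Pressed on one side only, it leans and jams.
- drift_mid (a point): middle of the white nylon drift, half-way up: a plain round rod 28 mm in diameter and 110 mm long with flat ends and a black band near its top, about 0.09 kg. z runs along it from foot to top; it stands upright in one of the stand's holes, its top 125 mm above the bench, 75 mm above the block. The foot is what taps; grip it 20 to 35 mm below the top.
- drift_foot (a point): centre of the drift's foot, 55 mm below drift_mid along the drift's axis; same axes.
- stand: fixed light wooden punch stand, a block 64 mm (x) by 192 mm (y) by 50 mm high; origin at the centre of its underside, y along the row of three holes. The holes are 33 mm wide with a 3 mm chamfer, 35 mm deep (their floor 15 mm above the bench), 65 mm apart; the drift and the two punches stand in them in any order.
- hole_a (a point): mouth centre of the hole at -y of the stand, 50 mm above the bench
- hole_b (a point): mouth centre of the middle hole, 50 mm above the bench
- hole_c (a point): mouth centre of the hole at +y of the stand, 50 mm above the bench
- punch_a: dark wooden doming punch standing in the stand, shank 28 mm, ball top 38 mm wide, 95 mm long, so its top is 110 mm above the bench; origin at its foot. Leave it.
- punch_b: mid-brown wooden doming punch, the same size; origin at its foot. Leave it.
- vise_head: the ball vise's upper half, lying beside the work: dark steel disc 100 mm across with two steel jaws, 60 mm high; origin at the centre of its underside. Leave it.
- pliers: pliers with red handles lying flat, about 145 mm long and 12 mm high, jaws to +x; origin near the middle, on the bench. Leave it.
- bench_block: steel bench block 64 mm square on a black rubber pad, 30 mm high; origin at the centre of its underside. Leave it.
There are look-alikes about, which are no part of the job. Of the things that look like the part that bears drift_mid, the smallest one is meant.

How it is judged:
By the outcome, as a careful person would: the job done as asked, in the order asked, and still so for the second after the job is handed in, with the robot touching nothing.
It also fails if it takes over 67 s, if anything falls off the work surface, if the arm or the gripper's body presses on something with over 40 N, if the wrist force passes 120 N, or if a joint passes its speed limit or range.

## Working session

There is one attempt and no reset: what is moved stays moved. The work goes in short steps, Python scripts to look and compute and a tool call to move; the robot and the scene stay as the last step left them, time stands still between calls to the robot, and variables do not carry over. Pictures are saved under pics/ and viewed, at most 10 in all, crops included, and the job is handed in when it is done.

Besides the shell and the picture viewer there is one more tool, called after ">>>" by a JSON object that holds its "method" and its "body". send_rows: Moves the arm, as the interface text tells. Its arguments: {"type":"object","properties":{"moves":{"type":"string"},"newtons":{"type":"number"}},"required":["moves"]}

```bash
ls; mkdir -p pics; python3 - <<'E'
from plant import ctrl
import cv2,pickle
d={}
for n in ("scene","top","wrist"):
    r=ctrl.read_camera(n); d[n]=r
    cv2.imwrite(f"pics/{n}0.png",r["image"][:,:,::-1])
    print(n,r["fovy"],r["cx"],r["cy"],[k for k in r]); print(r["extrinsics"].round(3).tolist())
    if "distortion" in r: print(r["distortion"])
pickle.dump(d,open("d0.pkl","wb"))
s=ctrl.get_state();print({k:s[k] for k in s})
E
```

```text
pics
scene 51.468439270687725 259.4860685782618 197.27774157868075 ['image', 'fovy', 'cx', 'cy', 'extrinsics']
[[0.74, -0.42, 0.525, 1.179], [0.672, 0.486, -0.559, -0.612], [-0.02, 0.766, 0.642, 0.799], [0.0, 0.0, 0.0, 1.0]]
top 56.876646754133446 253.04288006161522 194.0042179332427 ['image', 'fovy', 'cx', 'cy', 'extrinsics']
[[-0.01, 0.998, -0.066, 0.52], [-1.0, -0.01, 0.003, 0.009], [0.002, 0.066, 0.998, 1.178], [0.0, 0.0, 0.0, 1.0]]
wrist 68.17737175810625 257.5795674219039 191.46875075943734 ['image', 'fovy', 'cx', 'cy', 'extrinsics']
[[0.372, -0.886, -0.277, 0.18], [0.928, 0.355, 0.113, 0.655], [-0.002, -0.299, 0.954, 0.372], [0.0, 0.0, 0.0, 1.0]]
{'time': 0.15, 'qpos': array([ 1.04000448e+00,  2.87001716e-01,  1.57780490e+00, -3.27090427e-07,
        1.27860198e+00, -1.50019824e-01]), 'dq': array([ 3.25492890e-04, -2.59338506e-03, -2.74971975e-03,  4.93247179e-05,
        2.32030189e-03,  5.26848879e-04]), 'joint_efforts': array([ 1.31647710e-03, -4.06597388e+01, -2.93143612e+01, -1.18591024e-04,
        3.92618080e-03,  1.49841579e-06]), 'eef_pos': array([0.25059929, 0.62625073, 0.24425794]), 'tcp_rot': array([ 1.89237821e-01,  9.81930865e-01, -8.55923317e-04, -3.02996426e-04]), 'contact_force': array([-0.76243329, -0.1616561 , -0.60886479]), 'wrist_torque': array([-0.00017846, -0.01460119,  0.00171054]), 'finger_force': 0.0, 'opening': 0.9994092010999831}
```

View pics/scene0.png

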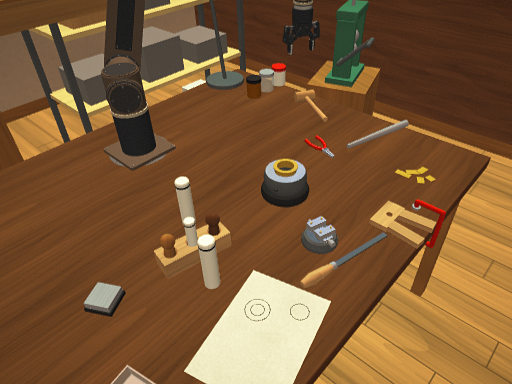

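View pics/top0.png

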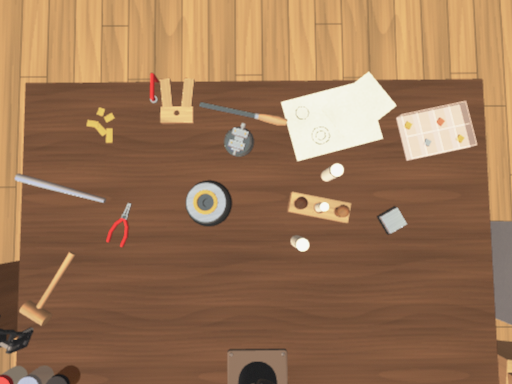

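The candidates are white rods with a black band. In scene/top they are at (190,232)/(322,207), short and in the stand's middle hole; (185,200)/(332,173), tall and on the bench; and (208,262)/(300,243), tall and on the bench. The smallest is the one in the stand. I'll check it in a close crop.

```bash
cat > h.py <<'E'
import numpy as np,cv2,pickle
from scipy.spatial.transform import Rotation as R
def K(c):
    f=c["image"].shape[0]/2/np.tan(np.radians(c["fovy"])/2)
    return np.array([[f,0,c["cx"]],[0,f,c["cy"]],[0,0,1]])
def ray(c,uv):
    d=np.linalg.inv(K(c))@[uv[0],uv[1],1]; E=c["extrinsics"]
    return E[:3,3],E[:3,:3]@(d*[1,-1,-1])
def atz(c,uv,z):
    o,d=ray(c,uv); return o+d*(z-o[2])/d[2]
def tri(obs):
    A=np.zeros((3,3));b=np.zeros(3)
    for c,uv in obs:
        o,d=ray(c,uv);d=d/np.linalg.norm(d);P=np.eye(3)-np.outer(d,d);A+=P;b+=P@o
    x=np.linalg.solve(A,b)
    return x
def proj(c,p):
    E=c["extrinsics"];q=(E[:3,:3].T@(np.asarray(p)-E[:3,3]))*[1,-1,-1];q=K(c)@q;return q[:2]/q[2]
def shift(st,target):
    """shift in tool axes (row units) from the state's pose to a world point"""
    return R.from_quat(st["tcp_rot"]).inv().apply(np.asarray(target)-st["eef_pos"])/0.2
E
python3 - <<'E'
from h import *
d=pickle.load(open("d0.pkl","rb"));t=d["top"];s=d["scene"]
for n,uv,z in (("drift",(323.5,207),.125),("r1",(338,170),.15),("r2",(304,245),.15),("hA",(342,211),.11),("hC",(301,203),.11),("cup",(205,202),.108),("head",(238,142),.05),("block",(393,220),.03)):
    print(n,atz(t,uv,z).round(3))
a=cv2.resize(s["image"][165:300,140:275],(560,560),interpolation=3)
b=cv2.resize(s["image"][150:215,250:315],(240,240),interpolation=3)
c=cv2.resize(t["image"][150:270,270:390],(240,240),interpolation=3)
im=np.zeros((560,800,3),np.uint8);im[:,:560]=a;im[:240,560:]=b;im[280:520,560:]=c
cv2.imwrite("pics/crop1.png",im[:,:,::-1])
E
```

```text
drift [ 0.549 -0.202  0.125]
r1 [ 0.656 -0.242  0.15 ]
r2 [ 0.44  -0.139  0.15 ]
hA [ 0.537 -0.261  0.11 ]
hC [ 0.563 -0.138  0.11 ]
cup [0.569 0.152 0.108]
head [0.763 0.053 0.05 ]
block [ 0.508 -0.445  0.03 ]
```

View pics/crop1.png

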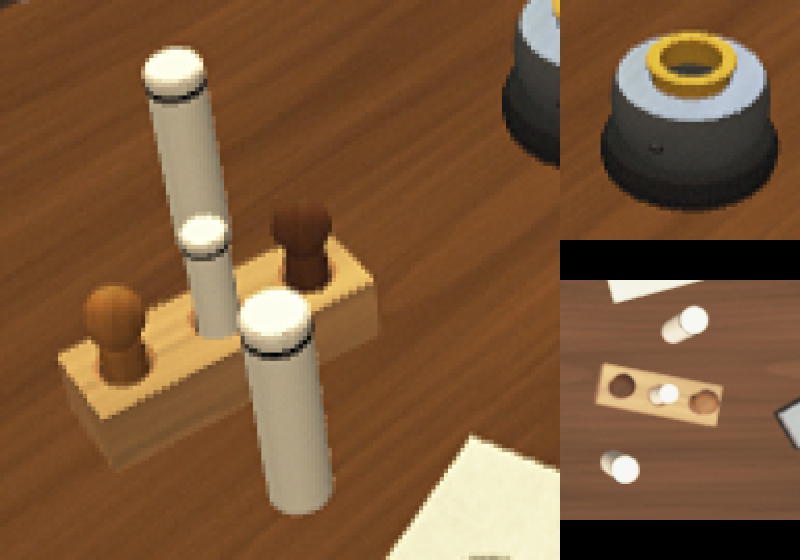

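The crop confirms it: the thin short rod in the middle hole (crop 205,235) is the drift, and the other two rods are fatter, taller and standing on the bench. The dark punch is in one outer hole and the brown one in the other, and the cup sits in the vise. Next I'll bring the wrist camera over the cup.

>>> {"method": "send_rows", "body": {"moves": "0 0 0 -0.25 -0.17 -0.1 1;0 0 0 -0.5 -0.34 -0.2 1;0 0 0 -0.75 -0.51 -0.3 1;0 0 0 -0.95 -0.65 -0.4 1"}}

```text
time: 0.65
eef_pos: [0.3796, 0.4334, 0.3254]
tcp_rot: [0.189, 0.982, -0.0, -0.0]
contact_force: [0.3, -0.5, 0.1]
opening: 1.004
finger_force: 0.0
```

>>> {"method": "send_rows", "body": {"moves": "0 0 0 -0.25 -0.17 0 1;0 0 0 -0.5 -0.34 0 1;0 0 0 -0.75 -0.51 0 1;0 0 0 -0.95 -0.65 0 1;0 0 0 -0.95 -0.65 0 1;0 0 0 -0.95 -0.65 0 1"}}

```text
time: 1.4
eef_pos: [0.5067, 0.2442, 0.325]
tcp_rot: [0.189, 0.982, 0.0, -0.0]
contact_force: [-0.5, 0.6, 0.0]
opening: 1.0
finger_force: 0.0
```

```bash
python3 - <<'E'
from plant import ctrl
from h import *
r=ctrl.read_camera("wrist");pickle.dump(r,open("w1.pkl","wb"));s=ctrl.get_state()
print(s["time"],s["eef_pos"],s["tcp_rot"],proj(r,(.569,.152,.108)),shift(s,(.569,.152,.3)))
E
```

```text
1.45 [0.50641045 0.24476039 0.32510439] [ 1.88836764e-01  9.82008426e-01  8.58580087e-05 -3.47906407e-04] [211.01159388 234.35860822] [-0.46273272 -0.31466326  0.12517907]
```

>>> {"method": "send_rows", "body": {"moves": "0 0 0 -0.23 -0.15 0 1;0 0 0 -0.46 -0.31 0 1;0 0 0 -0.46 -0.31 0 1;0 0 0 -0.46 -0.31 0 1"}}

```text
time: 1.95
eef_pos: [0.5688, 0.1536, 0.3251]
tcp_rot: [0.189, 0.982, 0.0, -0.0]
contact_force: [0.1, 0.4, 0.6]
opening: 0.998
finger_force: 0.0
```

```bash
python3 - <<'E'
from plant import ctrl
from h import *
r=ctrl.read_camera("wrist");pickle.dump(r,open("w2.pkl","wb"));s=ctrl.get_state()
print(s["time"],s["eef_pos"],proj(r,(.569,.152,.108)))
E
```

```text
2.0 [0.56859088 0.15386042 0.32527944] [256.48193129 167.33426592]
```

>>> {"method": "send_rows", "body": {"moves": "0 0 0.028 -0.14 -0.28 0 1;0 0 0.056 -0.28 -0.56 0 1;0 0 0.084 -0.28 -0.84 0 1;0 0 0.112 -0.28 -0.84 0 1;0 0 0.140 -0.28 -0.84 0 1;0 0 0.168 -0.28 -0.84 0 1;0 0 0.196 -0.28 -0.84 0 1;0 0 0.222 -0.28 -0.84 0 1;0 0 0.222 -0.28 -0.84 0 1;0 0 0.222 -0.28 -0.84 0 1"}}

```text
time: 3.25
eef_pos: [0.5588, -0.0235, 0.3254]
tcp_rot: [0.774, 0.633, 0.0, 0.0]
contact_force: [-0.3, -0.2, 0.4]
opening: 1.001
finger_force: 0.0
```

```bash
python3 - <<'E'
from plant import ctrl
from h import *
r=ctrl.read_camera("wrist");pickle.dump(r,open("w3.pkl","wb"));s=ctrl.get_state()
print(s["time"],s["qpos"],s["eef_pos"],proj(r,(.549,-.202,.125)),shift(s,(.549,-.202,.32)))
E
```

```text
3.3 [-2.23821402e-01 -2.16032314e-02  1.77181042e+00  8.12847534e-05
  1.39119562e+00 -2.20375789e-02] [ 0.55878785 -0.02369938  0.32546471] [276.24498906 295.9768567 ] [-0.8832235   0.13073388  0.02728165]
```

>>> {"method": "send_rows", "body": {"moves": "0 0 0 -0.29 0.04 0 1;0 0 0 -0.58 0.08 0 1;0 0 0 -0.88 0.13 0 1;0 0 0 -0.88 0.13 0 1;0 0 0 -0.88 0.13 0 1"}}

```text
time: 3.92
eef_pos: [0.5485, -0.2018, 0.3251]
tcp_rot: [0.776, 0.631, 0.0, -0.0]
contact_force: [-0.2, 1.3, 0.5]
opening: 1.0
finger_force: 0.0
```

```bash
python3 - <<'E'
from plant import ctrl
from h import *
r=ctrl.read_camera("wrist");pickle.dump(r,open("w4.pkl","wb"));s=ctrl.get_state()
print(s["time"],s["eef_pos"],proj(r,(.549,-.202,.125)),proj(r,(.549,-.202,.015)))
W=[pickle.load(open(f"w{i}.pkl","rb"))["image"] for i in (3,4,1,2)]
im=np.vstack([np.hstack(W[:2]),np.hstack(W[2:])])
cv2.imwrite("pics/wr.png",cv2.resize(im,(800,600),interpolation=cv2.INTER_AREA)[:,:,::-1])
E
```

```text
3.975 [ 0.54864008 -0.20115332  0.32527746] [257.6224185  170.25400405] [257.66384054 154.12519948]
```

View pics/wr.png

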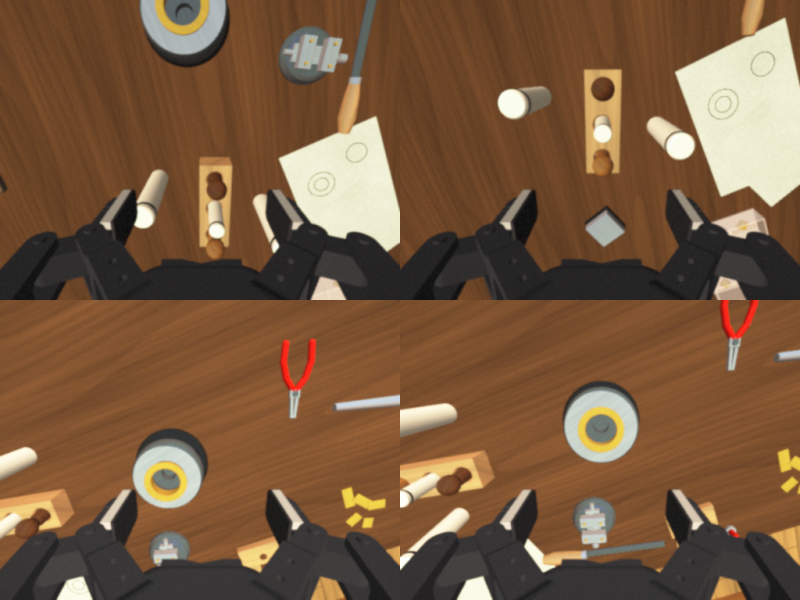

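```bash
cat > m.py <<'E'
from h import *
from scipy.optimize import least_squares
def comp(mask,uv):
    n,l,st,ce=cv2.connectedComponentsWithStats(mask.astype(np.uint8)); 
    ds=[(np.hypot(*(ce[i]-uv)),i) for i in range(1,n) if st[i,4]>60]; i=min(ds)[1]; return (l==i)
def circ(p,r,n=72,ax=(0,0,1)):
    z=np.array(ax)/np.linalg.norm(ax);x=np.cross([0,1,0],z);x/=np.linalg.norm(x);y=np.cross(z,x);a=np.linspace(0,2*np.pi,n,endpoint=False)[:,None]
    return p+r*(np.cos(a)*x+np.sin(a)*y)
def radial(pts,c,ang):
    # distance from c to the convex hull border along directions ang
    h=cv2.convexHull(pts.astype(np.float32))[:,0].astype(float);out=[]
    q=np.roll(h,-1,0)-h
    for a in ang:
        d=np.array([np.cos(a),np.sin(a)]);n=np.stack([q[:,1],-q[:,0]],1)
        s=np.sign(np.sum((h.mean(0)-h)*n,1));n=n*s[:,None]
        den=n@d;num=np.sum((h-c)*n,1);t=np.where(den<-1e-9,num/np.where(den<-1e-9,den,-1),np.inf);out.append(t.min())
    return np.array(out)
ang=np.linspace(0,2*np.pi,48,endpoint=False)
def border(m):
    ys,xs=np.nonzero(m);return np.concatenate([np.stack([xs+dx,ys+dy],1) for dx in(-.5,.5) for dy in (-.5,.5)])
def fit(views,shape,x0):
    """views: (cam,mask) pairs; shape(x)->3D points whose hull is the mask"""
    B=[border(m) for _,m in views];C=[b.mean(0) for b in B];D=[radial(b,c,ang) for b,c in zip(B,C)]
    f=lambda x:np.concatenate([radial(np.array([proj(v,p) for p in shape(x)]),c,ang)-d for (v,_),c,d in zip(views,C,D)])
    r=least_squares(f,x0,diff_step=1e-4,x_scale=.01,loss="soft_l1");return r.x,np.sqrt(np.mean(r.fun**2)),np.median(np.abs(f(r.x)))
def gold(c,uv):
    h=cv2.cvtColor(c["image"],cv2.COLOR_RGB2HSV).astype(int)
    return comp((h[...,0]>18)&(h[...,0]<30)&(h[...,1]>130)&(h[...,2]>110),uv)
def white(c,uv,th):
    i=c["image"].astype(int); return comp(i.min(2)>th,uv)
E
python3 - <<'E'
from m import *
w=[None]+[pickle.load(open(f"w{i}.pkl","rb")) for i in (1,2,3,4)]
g=[(w[1],gold(w[1],(211,230))),(w[2],gold(w[2],(256,165)))]
print("gold area",[m.sum() for _,m in g])
sh=lambda x:np.vstack([circ(x[:3],.037),circ(x[:3]-[0,0,.004],.037)])
print("cup both",fit(g,sh,[.569,.152,.108]))
for v in g: print(" single",fit([v],sh,[.569,.152,.108]))
for th in (200,220,235):
    d=[(w[3],white(w[3],(278,294),th)),(w[4],white(w[4],(258,169),th))]
    print(th,"area",[m.sum() for _,m in d],[np.argwhere(m).mean(0)[::-1].round(1) for _,m in d])
    try: print("drift",fit(d,lambda x:circ(x,.014),[.549,-.202,.125]))
    except Exception as e: print(e)
h=cv2.cvtColor(w[4]["image"],cv2.COLOR_RGB2HSV).astype(int)
# stand outline corners: project via tan mask
m=comp((h[...,0]>12)&(h[...,0]<22)&(h[...,1]>60)&(h[...,1]<160)&(h[...,2]>150),(258,150))
ys,xs=np.nonzero(m);print(cv2.boxPoints(cv2.minAreaRect(np.stack([xs,ys],1).astype(np.float32))))
for p in cv2.boxPoints(cv2.minAreaRect(np.stack([xs,ys],1).astype(np.float32))): print(atz(w[4],p,.05).round(4))
E
```

```text
gold area [np.int64(1277), np.int64(1404)]
cup both (array([0.56927827, 0.15194678, 0.10299987]), np.float64(0.3738805031345805), np.float64(0.24991461475300092))
 single (array([0.56991468, 0.15111067, 0.10153767]), np.float64(0.3008682103925519), np.float64(0.22400739065349207))
 single (array([0.56965058, 0.1520035 , 0.10058417]), np.float64(0.2882505735521777), np.float64(0.1376331750333346))
200 area [np.int64(251), np.int64(374)] [array([276.9, 295.3]), array([258.6, 170.5])]
drift (array([ 0.54983618, -0.20359863,  0.12164028]), np.float64(0.43827338599640897), np.float64(0.3742939721893235))
220 area [np.int64(223), np.int64(337)] [array([276.7, 295.3]), array([258.7, 170.6])]
drift (array([ 0.54966728, -0.2043987 ,  0.12054639]), np.float64(0.8712498152652828), np.float64(0.6937237828094975))
235 area [np.int64(177), np.int64(270)] [array([276.3, 295.3]), array([258.3, 170.4])]
drift (array([ 0.54898115, -0.20573522,  0.11743743]), np.float64(1.8058067759514134), np.float64(1.3845609313770453))
[[235.  89.]
 [283.  89.]
 [283. 221.]
 [235. 221.]]
[ 0.5384 -0.104   0.05  ]
[ 0.6013 -0.1171  0.05  ]
[ 0.5673 -0.3054  0.05  ]
[ 0.495  -0.2903  0.05  ]
```

The wrist pictures show the drift's top at w3 (277,295) and w4 (258.6,170.5), and the cup ring at w1 (211,230) and w2 (256,165). That puts the drift at (0.550,-0.2035) with its top about 0.122, and the cup at (0.5695,0.152) with its top about 0.105. The jaws are already square to the row of holes, so I'll grasp now.

>>> {"method": "send_rows", "body": {"moves": "0 0 0 -0.008 0.007 0.25 1;0 0 0 -0.008 0.007 0.5 1;0 0 0 -0.008 0.007 0.8 1;0 0 0 -0.008 0.007 0.8 1", "newtons": 80}}

```text
time: 4.47
eef_pos: [0.5465, -0.2003, 0.1597]
tcp_rot: [0.775, 0.632, -0.002, -0.006]
contact_force: [-0.0, -0.7, -0.1]
opening: 1.0
finger_force: 0.0
```

>>> {"method": "send_rows", "body": {"moves": "0 0 0 0 0 0.18 1;0 0 0 0 0 0.36 1;0 0 0 0 0 0.36 1;0 0 0 0 0 0.36 -1;0 0 0 0 0 0.36 -1;0 0 0 0 0 0.36 -1;0 0 0 0 0 0.36 -1;0 0 0 0 0 0.36 -1;0 0 0 0 0 0.36 -1;0 0 0 0 0 0.36 -1", "newtons": 80}}

```text
time: 5.72
eef_pos: [0.5506, -0.2045, 0.0951]
tcp_rot: [0.776, 0.631, 0.0, 0.001]
contact_force: [-0.9, 0.8, 7.0]
opening: 0.308
finger_force: 78.5
```

```bash
python3 - <<'E'
from plant import ctrl
from h import *
s=ctrl.get_state();print(s["time"],s["eef_pos"],s["opening"],s["finger_force"],s["contact_force"],s["wrist_torque"])
c=ctrl.read_camera("scene");w=ctrl.read_camera("wrist")
im=np.hstack([cv2.resize(c["image"][160:300,140:280],(384,384),interpolation=3),cv2.resize(w["image"],(416,312))[:, :] if 0 else cv2.resize(w["image"],(416,384))])
cv2.imwrite("pics/grip.png",im[:,:,::-1])
E
```

```text
5.725 [ 0.55055786 -0.20454696  0.09507758] 0.308271264448309 78.51316094398499 [-0.91329092  0.80302243  6.97398191] [0.14281906 0.10344511 0.01221698]
```

View pics/grip.png

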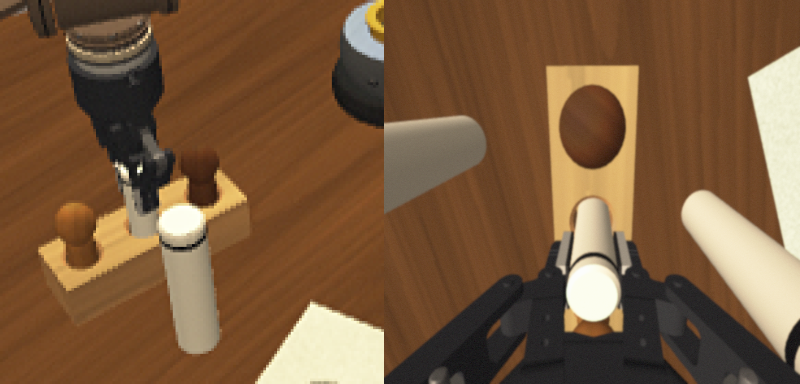

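The drift is gripped: the wrist view shows its top centred between the pads at (593,290). I'll lift it and carry it to the cup.

>>> {"method": "send_rows", "body": {"moves": "0 0 0 0 0 -0.2 -1;0 0 0 0 0 -0.45 -1;0 0 0 0 0 -0.65 -1;0 0 0 0.25 0 -0.65 -1;0 0 0 0.5 -0.1 -0.65 -1;0 0 0 0.75 -0.2 -0.65 -1;0 0 0 0.9 -0.27 -0.65 -1"}}

```text
time: 6.7
eef_pos: [0.5322, -0.0145, 0.2225]
tcp_rot: [0.775, 0.632, -0.0, -0.001]
contact_force: [0.7, -0.2, 0.1]
opening: 0.307
finger_force: 80.1
```

>>> {"method": "send_rows", "body": {"moves": "0 0 0 0.25 0 0 -1;0 0 0 0.5 0 0 -1;0 0 0 0.75 0 0 -1;0 0 0 0.86 0 0 -1;0 0 0 0.86 0 0 -1;0 0 0 0.86 0 0 -1;0 0 0 0.86 0 0 -1"}}

```text
time: 7.58
eef_pos: [0.5683, 0.1503, 0.2232]
tcp_rot: [0.776, 0.63, -0.0, 0.0]
contact_force: [0.9, 0.4, -0.5]
opening: 0.31
finger_force: 80.1
```

```bash
python3 - <<'E'
from plant import ctrl
from h import *
s=ctrl.get_state();print(s["time"],s["eef_pos"],s["tcp_rot"],s["contact_force"])
for d in ((.034,0),(-.034,0),(0,.034),(0,-.034)): print(d,shift(s,(.5695+d[0],.152+d[1],.195)).round(3))
w=ctrl.read_camera("wrist");c=ctrl.read_camera("scene");pickle.dump((w,c),open("w5.pkl","wb"))
im=np.hstack([w["image"],cv2.resize(c["image"][110:230,230:320],(288,384),interpolation=3)])
cv2.imwrite("pics/cup.png",im[:,:,::-1]);print(proj(w,(.5695,.152,.106)))
E
```

```text
7.575 [0.568286   0.15033069 0.22323106] [ 7.76269540e-01  6.30401099e-01 -2.30498555e-04  4.66193174e-05] [ 0.85195849  0.44794957 -0.46767175]
(0.034, 0) [0.044 0.171 0.141]
(-0.034, 0) [-0.025 -0.162  0.141]
(0, 0.034) [ 0.176 -0.031  0.141]
(0, -0.034) [-0.157  0.039  0.141]
[257.90389236 188.92310319]
```

View pics/cup.png

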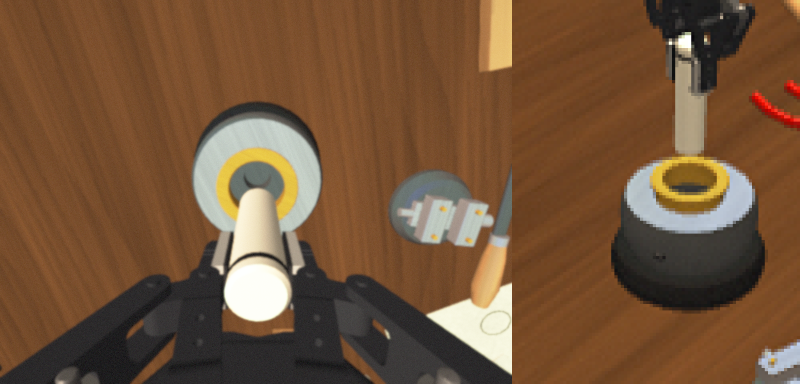

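The wrist view shows the cup ring centred at (257,186), against a predicted (258,189), and the drift is upright. First tap on the tool +x side, with careful steps down.

>>> {"method": "send_rows", "body": {"moves": "0 0 0 0.18 0.005 0 -1;0 0 0 0.18 0.005 0.1 -1;0 0 0 0.18 0.005 0.15 -1;0 0 0 0.18 0.005 0.165 -1;0 0 0 0.18 0.005 0.175 -1;0 0 0 0.18 0.005 0.185 -1;0 0 0 0.18 0.005 0.19 -1"}}

```text
time: 8.55
eef_pos: [0.5773, 0.1867, 0.1873]
tcp_rot: [0.776, 0.631, 0.001, 0.001]
contact_force: [-1.9, 0.1, 6.0]
opening: 0.31
finger_force: 80.8
```

>>> {"method": "send_rows", "body": {"moves": "0 0 0 0 0 0.01 -1;0 0 0 0 0 0.02 -1;0 0 0 0 0 0.02 -1"}}

```text
time: 8.93
eef_pos: [0.578, 0.1873, 0.1837]
tcp_rot: [0.776, 0.631, 0.002, 0.001]
contact_force: [-1.4, 1.1, 4.4]
opening: 0.309
finger_force: 80.9
```

>>> {"method": "send_rows", "body": {"moves": "0 0 0 0 0 -0.09 -1;0 0 0 -0.17 0 -0.09 -1;0 0 0 -0.34 0 -0.08 -1;0 0 0 -0.34 0 -0.04 -1;0 0 0 -0.34 0 -0.02 -1;0 0 0 -0.34 0 -0.01 -1;0 0 0 -0.34 0 0 -1;0 0 0 -0.34 0 0 -1"}}

```text
time: 9.93
eef_pos: [0.5639, 0.1204, 0.1832]
tcp_rot: [0.775, 0.632, 0.0, 0.001]
contact_force: [-1.1, -1.9, 5.2]
opening: 0.306
finger_force: 81.0
```

>>> {"method": "send_rows", "body": {"moves": "0 0 0 0 0 -0.07 -1;0 0 0 0.17 0.17 -0.07 -1;0 0 0 0.17 0.17 -0.03 -1;0 0 0 0.17 0.17 -0.01 -1;0 0 0 0.17 0.17 0 -1;0 0 0 0.17 0.17 0.008 -1;0 0 0 0.17 0.17 0.015 -1;0 0 0 0.17 0.17 0.015 -1"}}

```text
time: 10.92
eef_pos: [0.6032, 0.1465, 0.1806]
tcp_rot: [0.776, 0.631, 0.001, 0.0]
contact_force: [-1.3, 1.1, 7.0]
opening: 0.313
finger_force: 81.0
```

>>> {"method": "send_rows", "body": {"moves": "0 0 0 0 0 -0.08 -1;0 0 0 0 -0.17 -0.08 -1;0 0 0 0 -0.34 -0.07 -1;0 0 0 0 -0.34 -0.04 -1;0 0 0 0 -0.34 -0.02 -1;0 0 0 0 -0.34 -0.01 -1;0 0 0 0 -0.34 0 -1;0 0 0 0 -0.34 0 -1"}}

```text
time: 11.92
eef_pos: [0.537, 0.1604, 0.18]
tcp_rot: [0.776, 0.631, -0.0, -0.001]
contact_force: [-4.1, 1.2, 5.7]
opening: 0.306
finger_force: 81.1
```

```bash
python3 - <<'E'
from plant import ctrl
from m import *
s=ctrl.get_state();print(s["time"],s["eef_pos"],s["contact_force"])
c=ctrl.read_camera("scene");w=ctrl.read_camera("wrist");pickle.dump((w,c),open("w6.pkl","wb"))
im=np.hstack([w["image"],cv2.resize(c["image"][110:230,230:320],(288,384),interpolation=3)])
cv2.imwrite("pics/cup2.png",im[:,:,::-1])
E
```

```text
11.925 [0.53698631 0.16036462 0.17997701] [-4.14533733  1.15680605  5.67603769]
```

View pics/cup2.png

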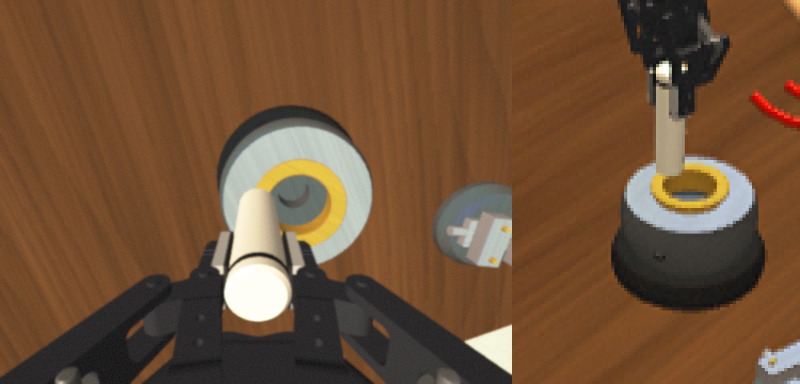

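The picture shows the cup clearly lower and level, with the drift on its rim at (258,200). Next pair of taps.

>>> {"method": "send_rows", "body": {"moves": "0 0 0 0 0 -0.07 -1;0 0 0 0.17 0.17 -0.07 -1;0 0 0 0.17 0.17 -0.03 -1;0 0 0 0.17 0.17 -0.01 -1;0 0 0 0.17 0.17 0 -1;0 0 0 0.17 0.17 0.008 -1;0 0 0 0.17 0.17 0.015 -1;0 0 0 0.17 0.17 0.015 -1"}}

```text
time: 13.02
eef_pos: [0.577, 0.1869, 0.178]
tcp_rot: [0.776, 0.631, 0.001, 0.0]
contact_force: [-0.6, 1.1, 7.4]
opening: 0.307
finger_force: 81.1
```

>>> {"method": "send_rows", "body": {"moves": "0 0 0 0 0 -0.08 -1;0 0 0 -0.17 0 -0.08 -1;0 0 0 -0.34 0 -0.07 -1;0 0 0 -0.34 0 -0.04 -1;0 0 0 -0.34 0 -0.02 -1;0 0 0 -0.34 0 -0.01 -1;0 0 0 -0.34 0 0 -1;0 0 0 -0.34 0 0 -1"}}

```text
time: 14.02
eef_pos: [0.5633, 0.1201, 0.1771]
tcp_rot: [0.775, 0.632, -0.001, 0.001]
contact_force: [-3.2, -2.8, 5.7]
opening: 0.309
finger_force: 81.1
```

>>> {"method": "send_rows", "body": {"moves": "0 0 0 0 0 -0.07 -1;0 0 0 0.17 0.17 -0.07 -1;0 0 0 0.17 0.17 -0.03 -1;0 0 0 0.17 0.17 -0.01 -1;0 0 0 0.17 0.17 0 -1;0 0 0 0.17 0.17 0.008 -1;0 0 0 0.17 0.17 0.015 -1;0 0 0 0.17 0.17 0.015 -1"}}

```text
time: 15.02
eef_pos: [0.6031, 0.1468, 0.1753]
tcp_rot: [0.776, 0.631, 0.001, 0.0]
contact_force: [-1.9, 0.5, 7.5]
opening: 0.308
finger_force: 81.3
```

>>> {"method": "send_rows", "body": {"moves": "0 0 0 0 0 -0.08 -1;0 0 0 0 -0.17 -0.08 -1;0 0 0 0 -0.34 -0.07 -1;0 0 0 0 -0.34 -0.04 -1;0 0 0 0 -0.34 -0.02 -1;0 0 0 0 -0.34 -0.01 -1;0 0 0 0 -0.34 0 -1;0 0 0 0 -0.34 0 -1"}}

```text
time: 16.02
eef_pos: [0.5369, 0.1604, 0.1742]
tcp_rot: [0.776, 0.631, -0.001, -0.001]
contact_force: [-5.2, -0.4, 8.5]
opening: 0.31
finger_force: 81.3
```

>>> {"method": "send_rows", "body": {"moves": "0 0 0 0 0 -0.07 -1;0 0 0 0.17 0.17 -0.07 -1;0 0 0 0.17 0.17 -0.03 -1;0 0 0 0.17 0.17 -0.01 -1;0 0 0 0.17 0.17 0 -1;0 0 0 0.17 0.17 0.008 -1;0 0 0 0.17 0.17 0.015 -1;0 0 0 0.17 0.17 0.015 -1"}}

```text
time: 17.02
eef_pos: [0.5772, 0.1868, 0.174]
tcp_rot: [0.776, 0.631, 0.001, 0.0]
contact_force: [-4.9, 0.1, 13.8]
opening: 0.31
finger_force: 81.9
```

>>> {"method": "send_rows", "body": {"moves": "0 0 0 0 0 -0.08 -1;0 0 0 -0.17 0 -0.08 -1;0 0 0 -0.34 0 -0.07 -1;0 0 0 -0.34 0 -0.04 -1;0 0 0 -0.34 0 -0.02 -1;0 0 0 -0.34 0 -0.01 -1;0 0 0 -0.34 0 0 -1;0 0 0 -0.34 0 0 -1"}}

```text
time: 18.02
eef_pos: [0.563, 0.1202, 0.174]
tcp_rot: [0.775, 0.632, -0.002, 0.001]
contact_force: [-8.7, -3.3, 18.0]
opening: 0.308
finger_force: 82.5
```

>>> {"method": "send_rows", "body": {"moves": "0 0 0 0 0 -0.07 -1;0 0 0 0.17 0.17 -0.07 -1;0 0 0 0.17 0.17 -0.03 -1;0 0 0 0.17 0.17 -0.01 -1;0 0 0 0.17 0.17 0 -1;0 0 0 0.17 0.17 0.008 -1;0 0 0 0.17 0.17 0.015 -1;0 0 0 0.17 0.17 0.015 -1"}}

```text
time: 19.02
eef_pos: [0.6044, 0.1478, 0.1739]
tcp_rot: [0.776, 0.631, 0.003, 0.0]
contact_force: [-6.3, 0.5, 22.3]
opening: 0.309
finger_force: 83.0
```

>>> {"method": "send_rows", "body": {"moves": "0 0 0 0 0 -0.08 -1;0 0 0 0 -0.17 -0.08 -1;0 0 0 0 -0.34 -0.07 -1;0 0 0 0 -0.34 -0.04 -1;0 0 0 0 -0.34 -0.02 -1;0 0 0 0 -0.34 -0.01 -1;0 0 0 0 -0.34 0 -1;0 0 0 0 -0.34 0 -1"}}

```text
time: 20.02
eef_pos: [0.5346, 0.1613, 0.1739]
tcp_rot: [0.776, 0.631, -0.003, -0.003]
contact_force: [-19.8, 0.5, 35.1]
opening: 0.307
finger_force: 84.9
```

```bash
python3 - <<'E'
from plant import ctrl
from m import *
s=ctrl.get_state();print(s["time"],s["eef_pos"],s["contact_force"])
c=ctrl.read_camera("scene");w=ctrl.read_camera("wrist");pickle.dump((w,c),open("w7.pkl","wb"))
im=np.hstack([w["image"],cv2.resize(c["image"][110:230,230:320],(288,384),interpolation=3)])
cv2.imwrite("pics/cup3.png",im[:,:,::-1])
E
```

```text
20.025 [0.53461873 0.16127629 0.17393263] [-19.76112647   0.47149449  35.09654105]
```

View pics/cup3.png

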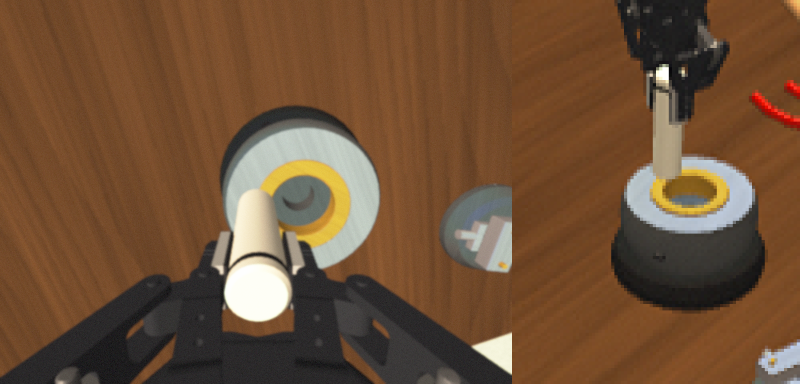

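All four sides stop at the same height (TCP 0.174) with rising force, and the picture shows the flange flat on the face, so the cup is home. I'll carry the drift back.

>>> {"method": "send_rows", "body": {"moves": "0 0 0 0 0 -0.1 -1;0 0 0 0 0 -0.3 -1;0 0 0 -0.2 0.1 -0.31 -1;0 0 0 -0.45 0.2 -0.31 -1;0 0 0 -0.7 0.3 -0.31 -1;0 0 0 -0.95 0.43 -0.31 -1"}}

```text
time: 20.88
eef_pos: [0.582, -0.045, 0.2276]
tcp_rot: [0.776, 0.631, -0.0, -0.0]
contact_force: [0.5, 0.5, -1.1]
opening: 0.31
finger_force: 80.2
```

>>> {"method": "send_rows", "body": {"moves": "0 0 0 -0.25 0 0 -1;0 0 0 -0.5 0 0 -1;0 0 0 -0.75 0 0 -1;0 0 0 -0.82 0 0 -1;0 0 0 -0.82 0 0 -1;0 0 0 -0.82 0 0 -1;0 0 0 -0.82 0 0 -1"}}

```text
time: 21.75
eef_pos: [0.5489, -0.2024, 0.2282]
tcp_rot: [0.775, 0.632, 0.0, -0.0]
contact_force: [0.4, 0.6, -0.5]
opening: 0.306
finger_force: 80.1
```

```bash
python3 - <<'E'
from plant import ctrl
from h import *
s=ctrl.get_state();print(s["time"],s["eef_pos"],s["tcp_rot"],shift(s,(.5504,-.2042,.095)),s["contact_force"])
w=ctrl.read_camera("wrist");c=ctrl.read_camera("scene");t=ctrl.read_camera("top")
im=np.hstack([w["image"],np.vstack([cv2.resize(c["image"][160:290,140:270],(288,192),interpolation=3),cv2.resize(t["image"][160:260,150:300],(288,192),interpolation=3)])])
cv2.imwrite("pics/ret.png",im[:,:,::-1])
print("hole",proj(w,(.5504,-.2042,.05)))
E
```

```text
21.75 [ 0.54892369 -0.20238893  0.22820506] [ 7.75104702e-01  6.31832786e-01  5.92919445e-05 -1.68201379e-04] [-0.00758432  0.00917913  0.66602132] [ 0.44255148  0.57254146 -0.54514973]
hole [258.70511597 175.91261568]
```

View pics/ret.png

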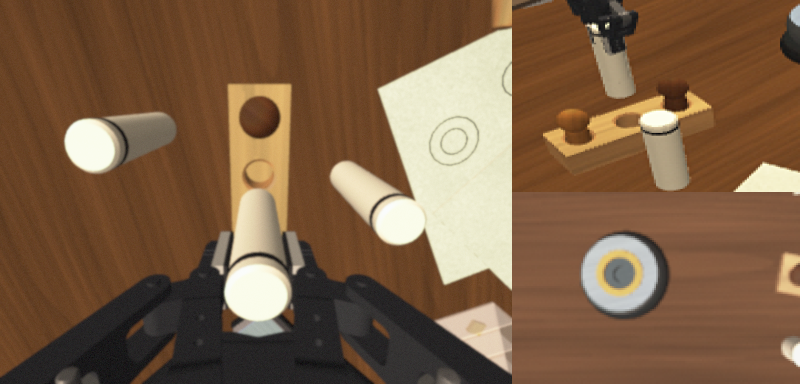

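The wrist view shows the empty hole at (258,174), against a predicted (259,176). The top view shows the cup seated and concentric. Inserting the drift now.

>>> {"method": "send_rows", "body": {"moves": "0 0 0 -0.006 0.008 0.2 -1;0 0 0 -0.006 0.008 0.38 -1;0 0 0 -0.006 0.008 0.44 -1;0 0 0 -0.006 0.008 0.44 -1;0 0 0 -0.006 0.008 0.48 -1;0 0 0 -0.006 0.008 0.52 -1;0 0 0 -0.006 0.008 0.56 -1;0 0 0 -0.006 0.008 0.56 -1"}}

```text
time: 22.9
eef_pos: [0.5494, -0.2049, 0.1153]
tcp_rot: [0.776, 0.631, -0.0, -0.001]
contact_force: [0.0, 0.4, -1.8]
opening: 0.309
finger_force: 80.1
```

>>> {"method": "send_rows", "body": {"moves": "0 0 0 0 0 0.04 -1;0 0 0 0 0 0.08 -1;0 0 0 0 0 0.1 -1;0 0 0 0 0 0.1 -1"}}

```text
time: 23.4
eef_pos: [0.5498, -0.2052, 0.0959]
tcp_rot: [0.776, 0.631, -0.0, -0.0]
contact_force: [-0.2, 0.4, -1.2]
opening: 0.305
finger_force: 80.8
```

>>> {"method": "send_rows", "body": {"moves": "0 0 0 0 0 0.008 -1;0 0 0 0 0 0.008 -1;0 0 0 0 0 0.008 0;0 0 0 0 0 0.008 0.6;0 0 0 0 0 0.008 1;0 0 0 0 0 0.008 1;0 0 0 0 0 0.008 1"}}

```text
time: 24.28
eef_pos: [0.5499, -0.2053, 0.0947]
tcp_rot: [0.776, 0.631, -0.0, -0.0]
contact_force: [0.0, -0.0, -0.2]
opening: 0.997
finger_force: 0.0
```

>>> {"method": "send_rows", "body": {"moves": "0 0 0 0 0 -0.1 1;0 0 0 0 0 -0.3 1;0 0 0 0 0 -0.55 1;0 0 0 0 0 -0.8 1;0 0 0 0 0 -0.95 1;0 0 0 0 0 -0.95 1;0 0 0 0 0 -0.95 1"}}

```text
time: 25.15
eef_pos: [0.5494, -0.2049, 0.2841]
tcp_rot: [0.776, 0.631, -0.0, -0.001]
contact_force: [-0.2, -0.2, -0.9]
opening: 0.999
finger_force: 0.0
```

```bash
python3 - <<'E'
from plant import ctrl
from m import *
s=ctrl.get_state();print(s["time"],s["eef_pos"])
w=ctrl.read_camera("wrist");c=ctrl.read_camera("scene");t=ctrl.read_camera("top")
im=np.hstack([w["image"],np.vstack([cv2.resize(c["image"][150:280,150:312],(288,230),interpolation=3),cv2.resize(t["image"][150:270,180:400],(288,154),interpolation=3)])])
cv2.imwrite("pics/end.png",im[:,:,::-1])
E
```

```text
25.15 [ 0.54944621 -0.20494614  0.2841375 ]
```

View pics/end.png

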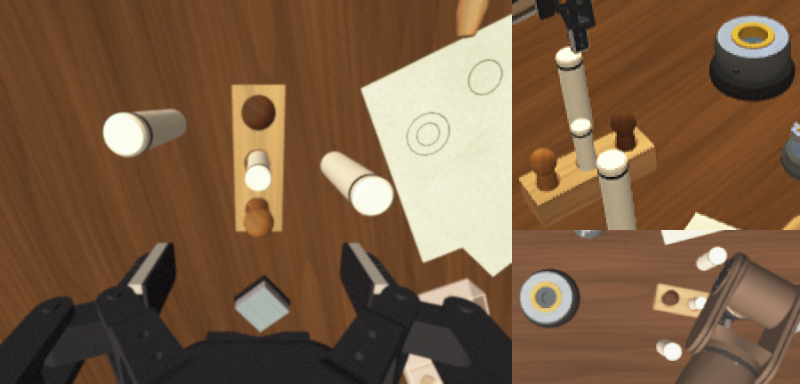

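The final view shows the drift upright in the middle hole at (258,175), the other tools where they were, and the cup flat on the vise.

```bash
python3 -c "
from plant import ctrl
print(ctrl.sign_off())"
```

```text
the job is handed in; nothing more can be done
None
```

The job is handed in at about 25 s: the cup was tapped home evenly with the drift (all four sides stopped at the same height), and the drift is back upright in its own hole; I didn't measure the lean on the way, but estimate it peaked at about 4 degrees after the first tap.

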